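# Click the port selector round to the test plug

## Robot

A 6-joint arm with a two-finger parallel gripper is mounted at the origin on the work surface. World frame = base frame: x ahead of the robot, y to its left, z up, the work surface at z = 0. Lengths are in m, angles in rad, forces in N, time in s.
With the tool pointing down it reaches from about 0.35 to 0.775 m from the base axis. Payload 5.5 kg.
Tool frame: the origin (TCP) lies at the very end of the fingers, on their centre line; the grasp point (between the pads) lies env.hold_point_z behind it (env.hold_point_z is the distance from the TCP to the grasp point, in m); z points along the fingers, y is the line along which they close (so a half turn about z gives the same grasp; the last joint's range is limited). The gripper opens to 85 mm and grips with 20 to 120 N. Pads are 22 mm wide; open, the fingers measure 114 mm over their backs; the gripper's body (76 mm by 85 mm) begins 54 mm behind the grasp point. The pads swing forward as they close: fully open they stand 13 mm farther back than shut.
Start: joints at [-0.14, 0.313, 0.046, 1.304, 0, 1.431], TCP at [0.575, -0, 0.231] pointing down, gripper open.
Joint ranges: [-2.76, 2.76], [-0.86, 1.69], [-1.03, 1.26], [-2.2, 2.34], [-1.47, 1.5], [-3.14, 3.14]. Speed limits (rad/s): [2.57, 2.57, 3.14, 3.14, 3.14, 3.14].

## Interface

Orientations are given as a unit quaternion [w, x, y, z].
In Python, from workcell import env gives the robot as it stands.
- The arm moves only by the tool carry_out, never from a script. Its argument "steps" is a list of rows, each a list of 3 entries, a list of its own where there are three numbers: the turn, a rotation vector about the tool's x, y, z in degrees, then the shift along the tool's x, y, z in cm, then the closure in counts, from 0 (fully open) to 255 (shut). A call has exactly 8 rows; each row is the pose to reach, as a shift and turn from the pose commanded when the call began, along the tool's axes at that moment; what a row does not reach only later rows make up. A row lasts 1/8 s, in which the tool goes at most 62.5 mm and 10.7 degrees, less where a joint would pass 70% of its speed; a pose out of reach is approached as far as the arm can. A call with a gripper value outside its range is refused whole. The fingers move at their own pace and stop on an object; "force" is the grip in N (left out, the last holds). Time passes only in rows, so rows that repeat a pose let the fingers close, or fill a call up. It gives the time, the measured TCP pose, the force, the opening and the grip force at its end, in the units of the state.
- env.get_state(): the state, without advancing time (a new reading comes with each control period).
- env.read_camera(name): name is "scene" or "side" or "wrist"; returns (picture, depth): 400x640x3 uint8, red, green, blue; 400x640 float32, m along the optical axis (not along the pixel's ray), 0 where there is no reading.
- env.get_calibration(name): a dict with "fx", "fy", "cx", "cy" (pixels), "origin" and "orientation" of the camera in the world. Camera axes: x right, y up, looking along -z (the intrinsics and any distortion apply to the point x, -y, -z); pixel columns grow to the right and rows downward; lengths in m; the calibration is good to about 2 mm. The wrist camera is an equidistant fisheye: a pixel r from the principal point sees the ray r / f radians off the axis. A picture is of the moment at which its call begins: read the wrist's pose just before it. get_calibration takes no time and is no camera call; for the wrist camera it gives the pose at the moment of the call.
- env.hand_in(): hands the job in; it is judged then, once.
The state is a dict: "clock": time; "joint_pos": joint angles; "qvel": joint speeds; "tau": joint torques, N m; "tcp_pos": TCP position; "orientation": TCP orientation; "wrist_force": force on the tool from outside, world axes, zero at the start; "ft_torque": the same for the moment, N m; "finger_gap": finger opening in m; "grip_force": force on a finger pad.
Only numpy, scipy, OpenCV 4.12 (cv2) and the standard library are available. Lean on these libraries where they do the work, as an engineer would, in place of code of your own. Each camera call takes 0.05 s, during which the arm holds its last target. There are 200 camera calls.

## Task

Advance the star-edged black thumbwheel of the port selector by flicking its edge with a fingertip until its raised pointer bar has clicked to rest pointing at the port that holds the tall test plug (it gets there anticlockwise, seen from above). Do not click past that port and do not force the wheel; pick nothing up, leave the things lying around where they are, and finish with the hand clear.

Things in the scene. Friction and masses are not known exactly. Their poses are not given: they have to be found in the camera images.
- selector: Port selector, bolted down: grey base plate 150 x 186 x 15 mm (to 50 mm in front of the wheel axis) with a white half-octagon collar, top 46 mm up, 59 to 91 mm from the axis, round the wheel's back and sides (side blocks end 32 mm in front of the axis). Origin on the table under the wheel axis; the wheel's edge sticks out of the open front, its -x side. Its +y is left seen from the front, z up.
- wheel_axis (a point): Point on the upright wheel axis at the wheel's top, 46 mm up; fixed to the selector. Black star thumbwheel: 20 mm thick (26 to 46 mm up), hub disc of 38 mm radius, eight straight teeth 8 mm wide, 45 deg apart, tips 55 mm from the axis (42 mm from tip to tip). At every rest position a tooth points straight out of the open front (selector -x).
- thumbwheel (a joint): Angle of the thumbwheel, rad, growing anticlockwise seen from above: pushing the front tooth towards the selector's -y makes it grow. Clicks at multiples of 0.785 (45 deg). A sprung detent holds it; 3 to 4 N sideways on a tooth's tip moves it; past half-way it snaps to the next click. End stops -0.55 and 4.4. At 0 the pointer lies at -135 deg in the selector's frame (anticlockwise from its +x).
- pointer_tip (a point): Point near the outer end of the raised aluminium pointer bar (from the hub to the edge, 6 mm wide, 3 mm high, on top of the wheel), 50 mm from the axis; turns with the wheel.
- pointer_aim (a point): Point 75 mm from the wheel axis in line with the pointer bar, at the top of the wheel: the spot that the pointer points at; turns with the wheel. The ports lie on this circle.
- test_plug: Tall steel test plug, 22 mm diameter foot, 18 to 21 mm body, 42 mm tall, fixed upright on one of the three ports on top of the collar. Origin at the centre of its foot. The port it is in is the target.
- cap_a: Low steel dust cap, 18 mm diameter, 6 mm high, fixed on another port (not the target). Origin at the centre of its foot.
- cap_b: The second low steel dust cap, same as the other, fixed on the remaining port (not the target).
- port_right (a point): Port on the collar top, 75 mm from the axis at -45 deg in the selector's frame (pointer there at joint 1.571).
- port_mid (a point): Port on the collar top, 75 mm from the axis straight back (+x of the selector; pointer there at joint 2.356).
- port_left (a point): Port on the collar top, 75 mm from the axis at +45 deg in the selector's frame (pointer there at joint 3.142).
- tape: Bystander: loose grey tape cartridge, 105 x 102 x 21 mm, lying flat. Origin under its centre.
- transceiver: Bystander: loose small steel transceiver module, 68 x 14 x 12 mm. Origin under its body.
- screwdriver: Bystander: loose screwdriver with black handle, lying flat.
- mug: Bystander: loose white mug, 76 mm across, 85 mm tall. Origin under its centre.
- screw_tray: Bystander: loose grey screw tray, 90 x 70 x 25 mm. Origin under its centre.
- drive: Bystander: loose hard drive, 147 x 102 x 26 mm, lying flat. Origin under its centre.
Things that resemble listed ones, but are neither listed nor needed, are in the scene too. What is shaped like the selector but red is not meant.

How it is judged:
By the outcome, as a careful person would: the job done as asked, in the order asked, and still so for the second after the job is handed in, with the robot touching nothing.
It also fails if it takes over 48 s, if anything falls off the work surface, if the arm or the gripper's body presses on something with over 40 N, if the wrist force passes 120 N, or if a joint passes its speed limit or range.

## Working session

There is one attempt and no reset: what is moved stays moved. The work goes in short steps, Python scripts to look and compute and a tool call to move; the robot and the scene stay as the last step left them, time stands still between calls to the robot, and variables do not carry over. Pictures are saved under pics/ and viewed, at most 10 in all, crops included, and the job is handed in when it is done.

Besides the shell and the picture viewer there is one more tool, called after "Call:" as a command line: name --argument value ..., lists and objects as JSON in quotes. carry_out: Moves the arm, as the interface text tells. Its arguments: {"type":"object","properties":{"steps":{"type":"array","items":{"type":"array"}},"force":{"type":"number"}},"required":["steps"]}

```bash
mkdir -p pics
cat > h.py <<'E'
from workcell import env
import numpy as np, cv2
from scipy.spatial.transform import Rotation as R
def q(o): return R.from_quat([o[1],o[2],o[3],o[0]])
def pts(d,c):
    v,u=np.mgrid[:d.shape[0],:d.shape[1]]
    p=np.stack([(u-c['cx'])/c['fx']*d,-(v-c['cy'])/c['fy']*d,-d],-1)
    return p@q(c['orientation']).as_matrix().T+np.array(c['origin'])
def ray(u,v,z,c):
    r=q(c['orientation']).apply([(u-c['cx'])/c['fx'],-(v-c['cy'])/c['fy'],-1]);o=np.array(c['origin'])
    return o+r*(z-o[2])/r[2]
def save(n,i): cv2.imwrite('pics/'+n+'.png',i[...,::-1])
E
python3 - <<'E'
from h import *
s=env.get_state();print(s['tcp_pos'],s['orientation'],env.hold_point_z)
for n in['scene','side']:
    i,d=env.read_camera(n);save(n,i);np.savez(n,i=i,d=d);print(n,env.get_calibration(n))
E
```

```text
[5.74470589e-01 5.75510881e-05 2.30371558e-01] [-7.54947319e-04  7.07115182e-01  7.07097750e-01 -5.67601941e-04] 0.0187
scene {'fx': 493.364915834949, 'fy': 493.364915834949, 'cx': 319.0474193891714, 'cy': 203.10412334992407, 'origin': array([1.00347286, 0.73529462, 1.02949106]), 'orientation': array([0.31576151, 0.12767955, 0.32740158, 0.88136304])}
side {'fx': 409.4450103814309, 'fy': 409.4450103814309, 'cx': 321.0748200567923, 'cy': 204.76471597669067, 'origin': array([ 0.06605134, -0.60393862,  0.5827079 ]), 'orientation': array([ 0.85198267,  0.45727086, -0.12600437, -0.22170202])}
```

View pics/scene.png

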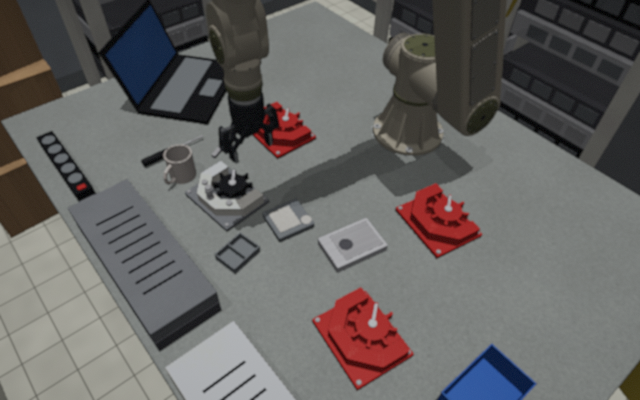

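View pics/side.png

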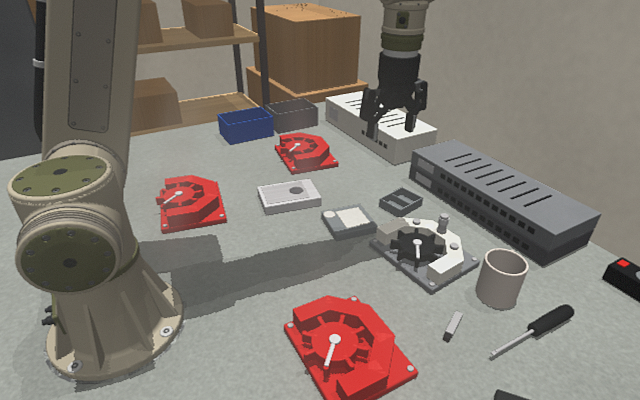

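Four things could be taken for the selector. Three are red decoys, at scene (283,128), (440,215) and (365,335). The grey/white one is at scene (228,188) and side (425,248), and it fits the description. I'll crop in on it.

Run:
```python
from h import *
a=np.load('side.npz');b=np.load('scene.npz')
A=cv2.resize(a['i'][195:300,360:490],None,fx=5,fy=5,interpolation=2)
B=cv2.resize(b['i'][145:235,180:275],None,fx=5,fy=5,interpolation=2)
save('cropside',A);save('cropscene',B)
for n,z in(('side',a),('scene',b)):
    c=env.get_calibration(n);P=pts(z['d'],c)
    m=(abs(P[...,2]-.046)<.005)&(z['d']>0)
    x=P[m]; hsv=cv2.cvtColor(z['i'],cv2.COLOR_RGB2HSV)[m]
    roi=(x[:,0]>.4)&(x[:,0]<.75)&(x[:,1]>-.25)&(x[:,1]<.05)
    w=roi&(hsv[:,1]<60)&(hsv[:,2]>130); k=roi&(hsv[:,2]<60)
    print(n,w.sum(),x[w].mean(0),k.sum(),x[k].mean(0) if k.any() else 0)
    t=(P[...,2]>.07)&(P[...,2]<.095)&(z['d']>0)
    print('plugside', P[222,443] if n=='side' else P[170,234])
```

```text
side 1371 [ 0.60603567 -0.12828475  0.0465687 ] 255 [ 0.57585903 -0.12504443  0.04505632]
plugside [ 0.64740816 -0.11808766  0.07457725]
scene 657 [ 0.62134452 -0.13124381  0.04635923] 470 [ 0.5819844  -0.11361502  0.045678  ]
plugside [ 0.54788426 -0.15363615  0.04996913]
```

View pics/cropside.png

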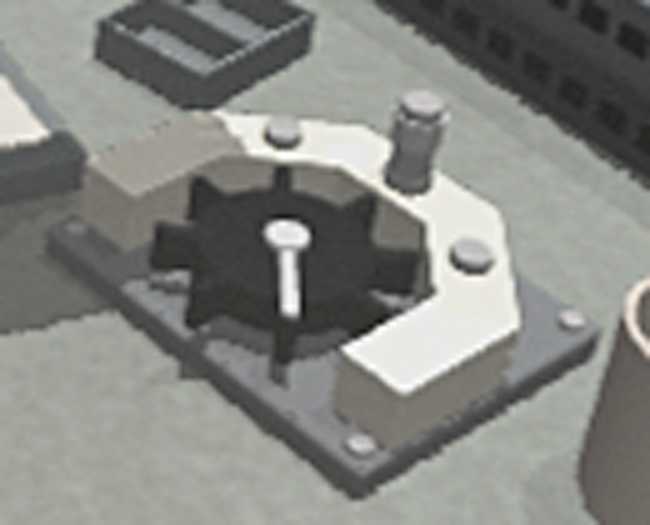

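View pics/cropscene.png

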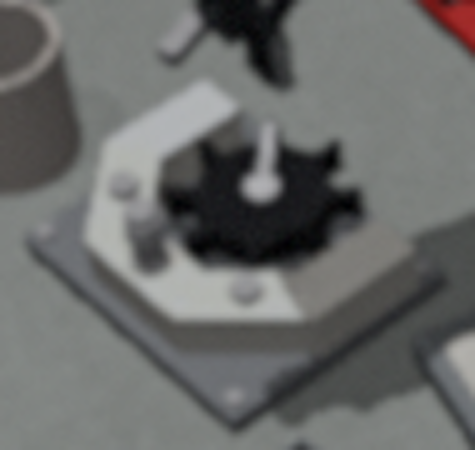

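The crop shows the black wheel in the white collar. The tall plug stands on the middle port (crop 410,180 at the foot), with low caps on the left (283,131) and right (472,257). The pointer bar runs from the hub (287,235) to (290,312), front-right, which should be joint 0. I'll get the poses next.

Run:
```python
from h import *
a=np.load('side.npz')
s=env.get_calibration('side');c=env.get_calibration('scene')
f=lambda x,y:(360+x/5-.4,195+y/5-.4); g=lambda x,y:(180+x/5-.4,145+y/5-.4)
L=ray(*f(283,128),.052,s);Rr=ray(*f(472,250),.052,s)
L2=ray(*g(246,286),.052,c);R2=ray(*g(123,182),.052,c)
hub=ray(*f(287,232),.050,s);tip=ray(*f(290,312),.049,s)
hub2=ray(*g(262,184),.050,c);tip2=ray(*g(267,128),.049,c)
fp=ray(*f(408,182),.046,s)
print(L,Rr,L2,R2,'\nhub',hub,hub2,'tips',tip,tip2,'plug',fp)
for l,r,h,t in((L,Rr,hub,tip),(L2,R2,hub2,tip2)):
    d=(l-r)[:2];yaw=np.degrees(np.arctan2(d[1],d[0]))-90
    th=np.radians(yaw);ax=(l+r)[:2]/2-.053*np.array([np.cos(th),np.sin(th)])
    p=(t-h)[:2];print('yaw',yaw,'len',np.hypot(*d),'axis',ax,'pointer',np.degrees(np.arctan2(p[1],p[0]))-yaw)
# white collar top / base plate from side depth
P=pts(a['d'],s);m=(abs(P[...,2]-.046)<.004)&(a['d']>0)
hsv=cv2.cvtColor(a['i'],cv2.COLOR_RGB2HSV)
m&=(hsv[...,2]>95)&(hsv[...,1]<60)&(np.hypot(P[...,0]-.585,P[...,1]+.125)<.115)
xy=P[m][:,:2].astype(np.float32)
# circle-fit-free: rect
print(cv2.minAreaRect(xy*1000))
```

```text
[ 0.62511362 -0.06242781  0.052     ] [ 0.63645562 -0.16729622  0.052     ] [ 0.6244638  -0.06152592  0.052     ] [ 0.6351459  -0.16695282  0.052     ] 
hub [ 0.57893719 -0.1193786   0.05      ] [ 0.5763769  -0.12019539  0.05      ] tips [ 0.54693166 -0.15870115  0.049     ] [ 0.55003449 -0.15559526  0.049     ] plug [ 0.65268419 -0.11407335  0.046     ]
yaw 6.172805114346616 len 0.10547997425684778 axis [ 0.57809191 -0.12056097] pointer -135.31573757768655
yaw 5.78559625835743 len 0.10596668430485047 axis [ 0.57707482 -0.1195821 ] pointer -132.4399494419851
((607.3179931640625, -119.49949645996094), (128.04420471191406, 184.89788818359375), 3.879903793334961)
```

Call:
carry_out --steps '[[[0,0,-3],[-4,-2,3],255],[[0,0,-6],[-8,-4,6],255],[[0,0,-6],[-10.4,-5.6,9],255],[[0,0,-6],[-10.4,-5.6,13],255],[[0,0,-6],[-10.4,-5.6,13],255],[[0,0,-6],[-10.4,-5.6,13],255],[[0,0,-6],[-10.4,-5.6,13],255],[[0,0,-6],[-10.4,-5.6,13],255]]' --force 60

```text
clock: 1.1
tcp_pos: [0.5201, -0.104, 0.1026]
orientation: [0.001, 0.669, 0.743, 0.0]
wrist_force: [-0.4, -0.2, 0.6]
finger_gap: -0.0001
grip_force: 0.0
```

Run:
```python
from h import *
s=env.get_state();print(s['clock'],s['tcp_pos'],s['orientation'],s['finger_gap'],s['wrist_force'])
i,d=env.read_camera('side');c=env.get_calibration('side');P=pts(d,c)
t=s['tcp_pos'];m=(d>0)&(np.hypot(P[...,0]-t[0],P[...,1]-t[1])<.05)&(P[...,2]>.075)
th=np.radians(6);Rm=np.array([[np.cos(th),np.sin(th)],[-np.sin(th),np.cos(th)]])
for z in np.arange(.095,.15,.006):
    k=m&(abs(P[...,2]-z)<.003)
    if k.any():
        r=(P[k][:,:2]-t[:2])@Rm.T*1000; print(round(z,3),k.sum(),r.min(0).round(1),r.max(0).round(1))
save('near',cv2.resize(i[130:310,320:500],None,fx=3.3,fy=3.3,interpolation=2))
```

```text
1.1 [ 0.52011216 -0.1040022   0.10264573] [1.16652735e-03 6.68859124e-01 7.43388114e-01 4.71924980e-04] -5.1049338806432886e-05 [-0.36664479 -0.22460705  0.64495792]
0.101 2 [-3.7 -5.6] [-2.   1.3]
0.107 18 [ -9.5 -14.3] [8.6 2.6]
0.113 33 [-12.3 -12.8] [15.3  3.9]
0.119 33 [-13.2 -13.2] [16.1  4.5]
0.125 39 [-13.3 -13.4] [14.1  5.3]
0.131 36 [-13.3 -12.8] [15.7  6.3]
0.137 34 [-13.5 -13.2] [14.6  4.2]
0.143 18 [-14.6 -14.1] [11.8 -6.8]
0.149 47 [-29.6 -15.8] [32.7  9.9]
```

View pics/near.png

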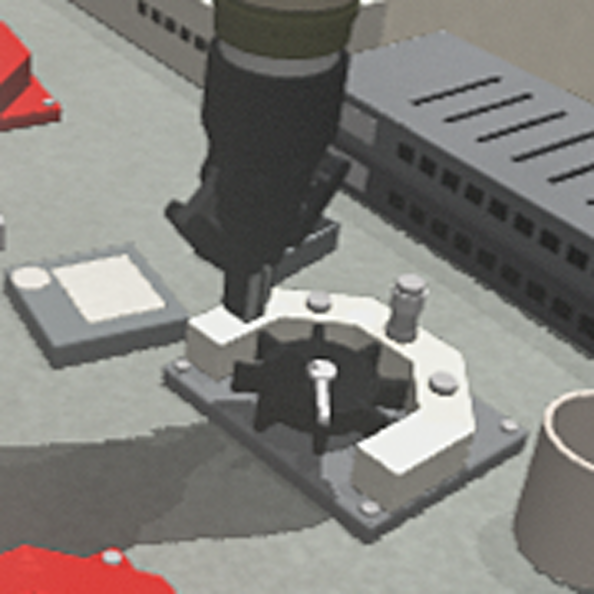

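The finger is about 28 mm thick along x and 22 mm wide. I'll lower it to the left of the front tooth.

Call:
carry_out --steps '[[[0,0,0],[0,-0.3,3],255],[[0,0,0],[0,-0.3,6],255],[[0,0,0],[0,-0.3,7.8],255],[[0,0,0],[0,-0.3,7.8],255],[[0,0,0],[0,-0.3,7.8],255],[[0,0,0],[0,-0.3,7.8],255],[[0,0,0],[0,-0.3,7.8],255],[[0,0,0],[0,-0.3,7.8],255]]'

```text
clock: 2.15
tcp_pos: [0.5163, -0.1044, 0.0238]
orientation: [0.0, 0.669, 0.743, 0.0]
wrist_force: [-1.0, -0.3, 1.2]
finger_gap: -0.0004
grip_force: 0.0
```

Call:
carry_out --steps '[[[0,0,0],[-0.6,0,0],255],[[0,0,0],[-1.1,0,0],255],[[0,0,0],[-1.6,0,0],255],[[0,0,0],[-2.1,0,0],255],[[0,0,0],[-2.6,0,0],255],[[0,0,0],[-3.0,0,0],255],[[0,0,0],[-3.0,0,0],255],[[0,0,0],[-3.0,0,0],255]]'

```text
clock: 3.15
tcp_pos: [0.5192, -0.1344, 0.0233]
orientation: [0.0, 0.669, 0.743, -0.0]
wrist_force: [-0.4, 0.1, 0.7]
finger_gap: 0.0
grip_force: 0.0
```

```bash
cat >> h.py <<'E'
def look(name):
    "pointer bar direction in the selector frame from both fixed cameras: bright pixels on the hub top"
    ax=np.array([.5776,-.120]);out={}
    for n in('side','scene'):
        i,d=env.read_camera(n);c=env.get_calibration(n)
        v,u=np.mgrid[:400,:640]
        r=q(c['orientation']).apply(np.stack([(u-c['cx'])/c['fx'],-(v-c['cy'])/c['fy'],-np.ones(u.shape)],-1).reshape(-1,3))
        o=np.array(c['origin']);w=(o+r*((.049-o[2])/r[:,2])[:,None])[:,:2].reshape(400,640,2)-ax
        rr=np.hypot(w[...,0],w[...,1]);m=(rr>.014)&(rr<.042)&(i.min(-1)>110)
        k=w[m].sum(0) if m.any() else np.zeros(2)
        out[n]=(int(m.sum()),(np.degrees(np.arctan2(k[1],k[0]))-6).round(1))
        y,x=(240,418) if n=='side' else (182,232)
        save(name+'_'+n,cv2.resize(i[y-50:y+50,x-65:x+65],None,fx=5,fy=5,interpolation=2))
    print(out)
E
python3 - <<'E'
from h import *
look('p1');s=env.get_state();print(s['clock'],s['wrist_force'],s['tcp_pos'])
E
```

```text
{'side': (46, np.float64(-74.8)), 'scene': (14, np.float64(-97.5))}
3.25 [-1.35458909 -2.01032217 -1.58733949] [ 0.51925818 -0.13465511  0.02340086]
```

View pics/p1_side.png

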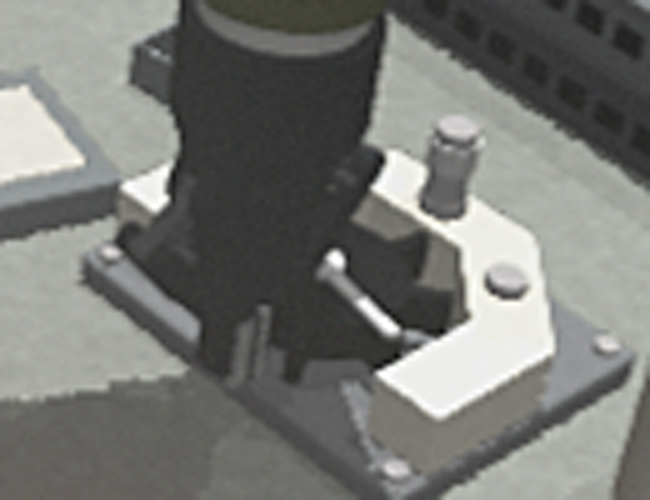

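The pointer moved about one click: it now runs from (332,265) to (395,330), to the right. I'll retract and check where it settles.

Call:
carry_out --steps '[[[0,0,0],[0,-0.9,0],255],[[0,0,0],[0,-1.8,0],255],[[0,0,0],[0,-2.0,0],255],[[0,0,0],[1,-2.0,0],255],[[0,0,0],[2,-2.0,0],255],[[0,0,0],[3,-2.0,0],255],[[0,0,0],[3,-2.0,0],255],[[0,0,0],[3,-2.0,0],255]]'

```text
clock: 4.25
tcp_pos: [0.4964, -0.1063, 0.0234]
orientation: [0.0, 0.669, 0.743, 0.0]
wrist_force: [-0.2, 0.4, -0.4]
finger_gap: 0.0001
grip_force: 0.0
```

Run:
```python
from h import *
look('p2');s=env.get_state();print(s['clock'],s['wrist_force'],s['tcp_pos'])
```

```text
{'side': (85, np.float64(-11.9)), 'scene': (27, np.float64(-102.4))}
4.35 [0.40714977 0.4294045  0.56966108] [ 0.49639928 -0.10660763  0.02334307]
```

```bash
sed -i "s/(i.min(-1)>110)/(i.min(-1)>110)\&(abs(pts(d,c)[...,2]-.049)<.006)/" h.py
python3 - <<'E'
from h import *
look('p3')
E
```

```text
{'side': (39, np.float64(-90.4)), 'scene': (20, np.float64(-90.5))}
```

View pics/p3_side.png

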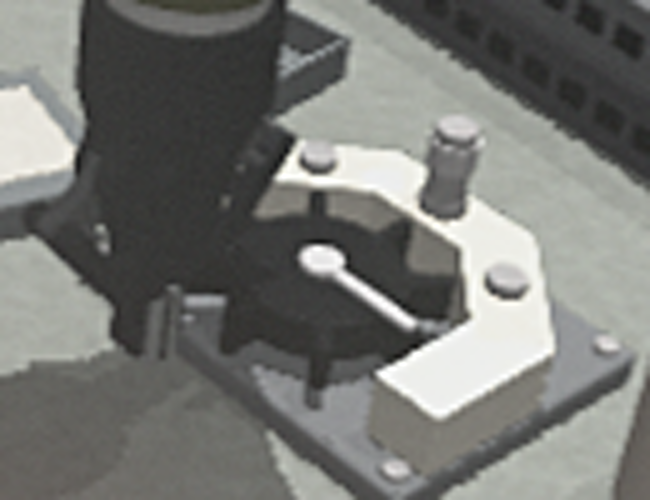

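One click is done: both cameras put the pointer at -90°. Now the second click.

Call:
carry_out --steps '[[[0,0,0],[0,1.0,0],255],[[0,0,0],[0,2.0,0],255],[[0,0,0],[-0.5,2.0,0],255],[[0,0,0],[-1.1,2.0,0],255],[[0,0,0],[-1.6,2.0,0],255],[[0,0,0],[-2.1,2.0,0],255],[[0,0,0],[-2.6,2.0,0],255],[[0,0,0],[-3.0,2.0,0],255]]'

```text
clock: 5.45
tcp_pos: [0.5192, -0.1349, 0.0233]
orientation: [0.0, 0.669, 0.743, -0.0]
wrist_force: [0.3, 0.9, 0.3]
finger_gap: 0.0002
grip_force: 0.2
```

Call:
carry_out --steps '[[[0,0,0],[0,0,0],255],[[0,0,0],[0,-1,0],255],[[0,0,0],[0,-2.0,0],255],[[0,0,0],[1,-2.0,0],255],[[0,0,0],[2,-2.0,0],255],[[0,0,0],[3,-2.0,0],255],[[0,0,0],[3,-2.0,0],255],[[0,0,0],[3,-2.0,0],255]]'

```text
clock: 6.45
tcp_pos: [0.4965, -0.1063, 0.0234]
orientation: [0.0, 0.669, 0.743, 0.0]
wrist_force: [-0.1, 0.2, -0.7]
finger_gap: 0.0002
grip_force: 0.0
```

Run:
```python
from h import *
look('p4');s=env.get_state();print(s['clock'],s['wrist_force'],s['tcp_pos'])
```

```text
{'side': (40, np.float64(-47.1)), 'scene': (27, np.float64(-43.1))}
6.55 [ 0.64702036 -0.16212767 -0.64002294] [ 0.49644513 -0.10658702  0.0233557 ]
```

The second click is done, with the pointer at -45°. Now the third and last.

Call:
carry_out --steps '[[[0,0,0],[0,1.0,0],255],[[0,0,0],[0,2.0,0],255],[[0,0,0],[-0.5,2.0,0],255],[[0,0,0],[-1.1,2.0,0],255],[[0,0,0],[-1.6,2.0,0],255],[[0,0,0],[-2.1,2.0,0],255],[[0,0,0],[-2.6,2.0,0],255],[[0,0,0],[-3.0,2.0,0],255]]'

```text
clock: 7.55
tcp_pos: [0.5191, -0.1349, 0.0233]
orientation: [0.0, 0.669, 0.743, -0.0]
wrist_force: [-0.4, 0.6, 0.4]
finger_gap: -0.0005
grip_force: 0.2
```

Call:
carry_out --steps '[[[0,0,0],[0,0,0],255],[[0,0,0],[0,-1,0],255],[[0,0,0],[0,-2.0,0],255],[[0,0,0],[0,-2.5,0],255],[[0,0,0],[0,-2.5,-5],255],[[0,0,0],[0,-2.5,-10],255],[[0,0,0],[0,-2.5,-14],255],[[0,0,0],[0,-2.5,-14],255]]'

```text
clock: 8.55
tcp_pos: [0.4964, -0.1378, 0.167]
orientation: [0.004, 0.669, 0.743, 0.001]
wrist_force: [0.4, 0.4, -0.5]
finger_gap: 0.0
grip_force: 0.0
```

Run:
```python
from h import *
look('p5');s=env.get_state();print(s['clock'],s['wrist_force'],s['tcp_pos'])
```

```text
{'side': (32, np.float64(-2.8)), 'scene': (27, np.float64(0.1))}
8.65 [ 0.65037493  0.07981691 -0.40846014] [ 0.49417952 -0.13678052  0.16332052]
```

View pics/p5_side.png

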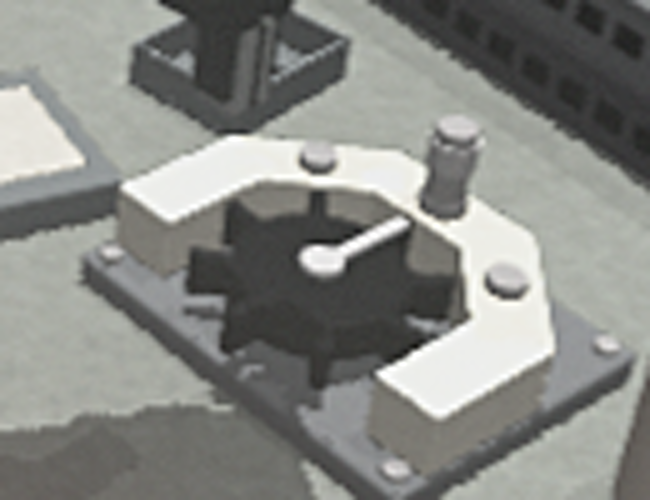

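The pointer bar runs from the hub (322,260) to (405,222), straight at the tall plug's foot (445,205). The hand is clear above, so I'm handing in.

```bash
python3 -c "
from workcell import env
print(env.hand_in())"
```

```text
the job is handed in; nothing more can be done
None
```

I flicked the thumbwheel three clicks anticlockwise; its pointer rests on the middle port, which holds the tall test plug, and I handed the job in at about 8.7 s with the hand clear.

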